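Index the carving turntable to the red mark and lock it

TASK

Gently push the turntable's lever around (it ends in a black knob), without gripping it, until the black pointer on the opposite side of the ring points at the red mark on the scale. Then press the yellow lock plunger all the way down. Do not touch the wooden dish in the chuck, and leave the tools and materials around where they are.

Things in the scene. Friction and masses are not known exactly. Their poses are not given: they have to be found in the camera images.
- turntable: Carving turntable fixed to the bench: a dark round base 260 mm across with an aluminium scale face 28 mm above the bench. Origin on the turning axis at bench level, z up; its x axis is the middle of the scale and points away from the robot (yaw within 0.3 rad). A lug on its -y side carries the lock plunger, 26 mm high. Scale marks every 5 degrees on the far (+x) half.
- ring (a joint): Angle (rad) of the blue ring that turns on the turntable about its vertical axis, counter-clockwise from above positive, range -1.1 to 1.1. At 0 the pointer lies along the turntable's +x and the lever along its -x. Stays where it is left; the lever knob needs about 3 N of push. The ring is 160 mm across, its top 44 mm above the bench.
- lever_knob (a point): Centre of the upright black cylindrical knob at the end of the ring's blue lever, 120 mm from the turning axis, directly opposite the pointer. The knob is 18 mm in diameter and reaches from 50 to 96 mm above the bench (this point at 73 mm); below it the lever arm is 16 mm wide, its top at 42 mm. Its x axis points radially from the knob to the axis, z up.
- pointer (a point): Where the ring's black pointer points: on the pointer's line 105 mm from the turning axis, the radius of the coloured marks, 37 mm above the bench. The visible pointer is a 5 mm wide black bar on the far side of the ring, ending 98 mm from the axis. Its x axis points radially outward.
- red_mark: Red disc 14 mm across and 4 mm high on the scale face, 105 mm from the turning axis. Origin at the centre of its underside, 28 mm above the bench. It sits at one of the places -50, -25, +25 or +50 degrees from the turntable's +x; green, white and yellow discs sit at the other three.
- lock (a joint): Travel (m) of the yellow lock plunger: 0 raised, 0.012 fully down. It moves straight down, resists with about 4 N, and stays where it is left.
- lock_top (a point): Centre of the top face of the yellow plunger button, 28 mm across, at turntable x -10 mm, y -155 mm; 64 mm above the bench when raised, 52 mm when fully down.
- dish: Round turned wooden dish, loose, 100 mm across and 32 mm tall, standing on the ring between four low brass jaws (tops 58 mm above the bench) and turning with it. Origin at the centre of its underside, 44 mm above the bench; its rim is 76 mm above the bench.
- offcut: pale wood offcut, 90 x 45 x 30 mm, loose, left of the turntable. Origin at its underside (the tools: near the middle of their length). Not part of the job.
- tape: brown roll of tape, 90 mm across and 40 mm tall, loose, beyond the turntable to the left. Origin at its underside (the tools: near the middle of their length). Not part of the job.
- chisel: small hand tool with a wooden handle, 200 mm long, loose, lying to the right of the lock plunger. Origin at its underside (the tools: near the middle of their length). Not part of the job.
- mallet: wooden mallet, 260 mm long, loose, lying to the left of the offcut. Origin at its underside (the tools: near the middle of their length). Not part of the job.
- oil: amber bottle, 48 mm across and 100 mm tall, loose, beyond the turntable to the right. Origin at its underside (the tools: near the middle of their length). Not part of the job.
Things that resemble listed ones, but are neither listed nor needed, are in the scene too. What is shaped like the dish but green or turquoise is not meant.

How it is judged:
On the way, in this order (a step that is already met when the one before it is completed fails the run):
1. the pointer is brought to the red mark by pushing the lever and left there (horizontal distance between pointer and red_mark below 0.005 m and velocity of joint ring between -0.05 and 0.05 rad/s), for 0.2 s.
2. the lock plunger is pressed down (value of joint lock above 0.009 m), for 0.1 s.
At the end, for the whole second after the job is handed in: The pointer's point lies within 5 mm of the centre of the red mark with the ring at rest, the lock plunger is down by at least 9 of its 12 mm, and the dish still stands in the chuck (all of step 1 and value of joint lock above 0.009 m and horizontal distance between dish and turntable below 0.008 m and height (world z) of dish below 0.05 m and angle between dish's own z axis and vertical below 0.1 rad); the robot touches nothing.
It fails at once if the lever or ring is pinched or shoved hard (more than 25 N from the fingers) (contact force between the fingers and ring above 25 N).
It fails at once if the robot touches the dish, or it is lifted or shifted out of the chuck (contact force between any of the fingers, the arm and dish above 1 N or height (world z) of dish above 0.052 m or horizontal distance between dish and turntable above 0.01 m).
It fails at once if one of the tools or materials around is moved by more than 15 mm (distance of any of offcut, tape, chisel, mallet, oil from where it was at the start of the episode above 0.015 m).
It also fails if it takes over 46 s, if anything falls off the work surface, if the arm or the gripper's body presses on something with over 40 N, if the wrist force passes 120 N, or if a joint passes its speed limit or range.

ROBOT

A 7-joint arm with a two-finger parallel gripper is mounted at the origin on the work surface. World frame = base frame: x ahead of the robot, y to its left, z up, the work surface at z = 0. Lengths are in m, angles in rad, forces in N, time in s.
With the tool pointing down it reaches from about 0.4 to 0.875 m from the base axis. Payload 19.3 kg.
Tool frame: the origin (TCP) lies on the centre line of the jaws, within the pads' length; the fingertips stand 8 mm ahead of it and the grasp point (between the pads) lies 11 mm behind it (bot.tip_extent is the distance from the TCP to the fingertips, in m); x points along the fingers, y is the direction in which the jaws open and shut, and the axes are right-handed (so a half turn about x gives the same grasp; the last joint's range is limited). The gripper opens to 85 mm and grips with 20 to 120 N. Pads are 22 mm wide; open, the fingers measure 114 mm over their backs; the gripper's body (76 mm by 85 mm) begins 54 mm behind the grasp point. The pads swing forward as they close: fully open they stand 13 mm farther back than shut.
Start: joints at [1.158, 0.521, -0.036, 1.599, 0.021, 1.021, -0.113], TCP at [0.21, -0.589, 0.239] pointing down, gripper open.
Joint ranges: [-2.91, 2.91], [-0.3, 2.13], [-1.5, 1.42], [0.17, 2.43], [-1.26, 4.41], [0.16, 1.93], [-2.52, 2.52]. Speed limits (rad/s): [1.89, 1.89, 2.39, 2.39, 3.01, 3.01, 3.01].

INTERFACE

Orientations are given as [roll, pitch, yaw] about the fixed x, y, z axes, in that order (R = Rz(yaw) Ry(pitch) Rx(roll)).
In Python, from workcell import sensors, imaging, order, bot gives the robot as it stands.
- The arm moves only by the tool arm_command, never from a script. Its argument "commands" is a list of rows, each an object of numbers: "dx", "dy", "dz": the shift along the tool's x, y, z in cm; "twist": the turn about the tool's x in rad. A call has 1 to 12 rows; each row is the pose to reach, as a shift and turn from the pose measured when the call began, along the tool's axes at that moment; what a row does not reach only later rows make up. A row lasts 1/12 s, in which the tool goes at most 41.7 mm and 7.16 degrees, less where a joint would pass 70% of its speed; a pose out of reach is approached as far as the arm can. A call with a gripper value outside its range is refused whole. "grip" is the closure, from -1 (fully open) to 1 (shut), set as the call begins (left out, the last holds). The fingers move at their own pace and stop on an object; "squeeze" is the grip in N (left out, the last holds). Time passes only in rows, so rows that repeat a pose let the fingers close. It gives the time, the measured TCP pose, the force and the opening at its end, in the units of the state.
- sensors.observe(): the state, without advancing time (a new reading comes with each control period).
- imaging.grab_frame(name): name is "side" or "top" or "wrist"; returns the picture (400x640x3 uint8, red, green, blue); there is no depth.
- imaging.camera_info(name): a dict with "fx", "fy", "cx", "cy" (pixels), "origin" and "attitude" of the camera in the world. Camera axes: x right, y down, z forward; pixel columns grow to the right and rows downward; lengths in m; the calibration is good to about 2 mm. A picture is of the moment at which its call begins: read the wrist's pose just before it. camera_info takes no time and is no camera call; for the wrist camera it gives the pose at the moment of the call.
- order.job_done(): hands the job in, once; it reports no verdict.
The state is a dict: "clock": time; "qpos": joint angles; "qd": joint speeds; "joint_efforts": joint torques, N m; "position": TCP position; "tool_rot": TCP orientation; "force": force on the tool from outside, world axes, zero at the start; "moment": the same for the moment, N m; "grip_width": finger opening in m.
Only numpy, scipy, OpenCV 4.12 (cv2) and the standard library are available. Lean on these libraries where they do the work, as an engineer would, in place of code of your own. Each camera call takes 0.05 s, during which the arm holds its last target.

## Working session

There is one attempt and no reset: what is moved stays moved. The work goes in short steps, Python scripts to look and compute and a tool call to move; the robot and the scene stay as the last step left them, time stands still between calls to the robot, and variables do not carry over. Pictures are saved under pics/ and viewed, and the job is handed in when it is done.

Besides the shell and the picture viewer there is one more tool, called after "Request:" as name(argument=value, ...), one argument or row to a line, values as JSON. arm_command: Moves the arm, as the interface text tells. Its arguments: {"type":"object","properties":{"commands":{"type":"array"},"grip":{"type":"number"},"squeeze":{"type":"number"}},"required":["commands"]}

```bash
mkdir -p pics; ls
python3 - <<'E'
from workcell import sensors, imaging, order, bot
import cv2
print(sensors.observe(), bot.tip_extent)
for n in("top","side"):
    f=imaging.grab_frame(n); cv2.imwrite(f"pics/{n}0.png",cv2.cvtColor(f,cv2.COLOR_RGB2BGR)); print(n,imaging.camera_info(n))
E
```

```text
pics
{'clock': 0.0, 'qpos': array([ 1.15781696,  0.52204205, -0.03633598,  1.60002531,  0.02119306,
        1.02108682, -0.11279452]), 'qd': array([ 0.00050898, -0.00063343,  0.00031897,  0.00049204,  0.00144691,
       -0.00030134, -0.00094811]), 'joint_efforts': array([ 1.43435277e-04, -9.27100968e+01,  1.97956681e+00, -3.69936025e+01,
        1.77951925e-02,  8.21324968e-03, -8.35857190e-05]), 'position': array([ 0.20992359, -0.5883306 ,  0.23870196]), 'tool_rot': array([-1.50778619,  1.56961953,  1.97658547]), 'force': array([ 0.15834195,  0.27333592, -0.23726043]), 'moment': array([0.07544321, 0.01470695, 0.01411316]), 'grip_width': 0.0856408125211277} 0.008
top {'fx': 422.5901183371504, 'fy': 422.5901183371504, 'cx': 319.3143443348764, 'cy': 197.21045897404406, 'origin': array([0.5254291 , 0.05450402, 1.17261544]), 'attitude': array([-3.02126162e+00,  1.70167793e-03, -1.54969129e+00])}
side {'fx': 449.8738622398126, 'fy': 449.8738622398126, 'cx': 325.484420205608, 'cy': 194.91803139767657, 'origin': array([ 0.50496392, -0.89056647,  0.94909064]), 'attitude': array([-2.31246561,  0.0191293 , -0.16302105])}
```

View pics/top0.png

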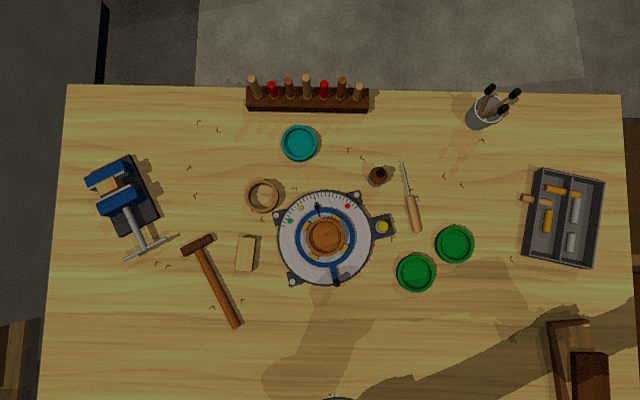

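View pics/side0.png

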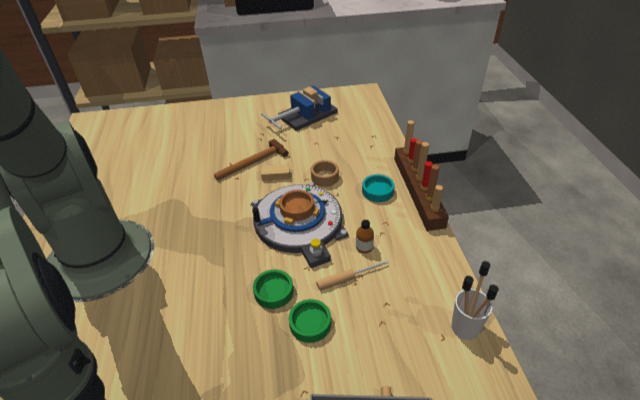

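The top view shows the turntable at about (325,238), the lever knob at about (336,282), the lock at (382,226) and a red disc at about (348,206). I'll enlarge that area to check.

```bash
cat > h.py <<'E'
import numpy as np, cv2
from scipy.spatial.transform import Rotation as R
from workcell import sensors, imaging, order, bot
def ray(n,u,v,z,ci=None):
    c=ci or imaging.camera_info(n)
    M=R.from_euler('xyz',c['attitude']).as_matrix()
    d=M@np.array([(u-c['cx'])/c['fx'],(v-c['cy'])/c['fy'],1]); o=np.array(c['origin'])
    return o+d*(z-o[2])/d[2]
def proj(n,p,ci=None):
    c=ci or imaging.camera_info(n)
    M=R.from_euler('xyz',c['attitude']).as_matrix()
    q=M.T@(np.array(p)-c['origin']); return np.array([c['cx']+c['fx']*q[0]/q[2],c['cy']+c['fy']*q[1]/q[2]])
E
python3 - <<'E'
from h import *
f=cv2.imread('pics/top0.png')
cv2.imwrite('pics/top0c.png',cv2.resize(f[180:300,260:410],None,fx=5,fy=5,interpolation=cv2.INTER_CUBIC))
hsv=cv2.cvtColor(f,cv2.COLOR_BGR2HSV)
def blobs(lo,hi,name,z,box=(260,180,410,300)):
    m=cv2.inRange(hsv,lo,hi); k=np.zeros_like(m); x0,y0,x1,y1=box;k[y0:y1,x0:x1]=255; m&=k
    n,l,s,c=cv2.connectedComponentsWithStats(m)
    for i in range(1,n):
        if s[i,4]>4: print(name,s[i,4],c[i].round(1),ray('top',*c[i],z).round(4))
blobs((0,150,120),(6,255,255),'red',.032)
blobs((172,150,120),(180,255,255),'red',.032)
blobs((45,100,60),(80,255,255),'green',.032)
blobs((24,150,120),(34,255,255),'yellow',.064)
blobs((100,120,60),(125,255,255),'blue',.044)
blobs((0,0,0),(180,255,35),'black',.096)
E
```

```text
red 16 [347.  205.5] [ 0.6422 -0.0162  0.032 ]
green 19 [289.6 220.2] [0.599  0.1382 0.032 ]
green 275 [404.4 272.1] [ 0.4673 -0.1711  0.032 ]
yellow 20 [299.9 207. ] [0.6322 0.1098 0.064 ]
yellow 70 [382.9 226. ] [ 0.5869 -0.109   0.064 ]
blue 785 [325.6 241. ] [0.545  0.0402 0.044 ]
black 41 [352.4 198.4] [ 0.6542 -0.0259  0.096 ]
black 8 [274.9 205.5] [0.6318 0.1724 0.096 ]
black 26 [317.  207.3] [0.6295 0.0644 0.096 ]
black 5 [284.8 210. ] [0.6208 0.1466 0.096 ]
black 9 [377.  218.2] [ 0.6047 -0.0891  0.096 ]
black 32 [388.2 222.4] [ 0.5946 -0.1178  0.096 ]
black 5 [278.8 224. ] [0.5847 0.1608 0.096 ]
black 13 [399.2 263.2] [ 0.4925 -0.1454  0.096 ]
black 5 [396. 273.] [ 0.4679 -0.1375  0.096 ]
black 7 [354.4 273.9] [ 0.4636 -0.0332  0.096 ]
black 51 [336.4 281.9] [0.4429 0.0119 0.096 ]
```

View pics/top0c.png

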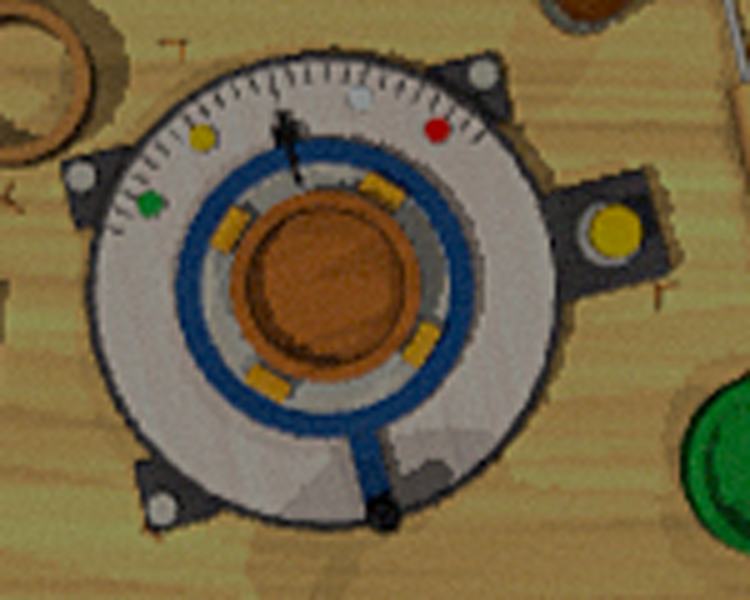

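Run:
```python
from h import *
px=[(289.6,220.2),(299.9,207),(331.6,199.3),(347,205.6)]
z=[.032]*4
P=np.array([ray('top',*p,.032)[:2] for p in px]+[ray('top',382.9,226,.064)[:2]])
a=np.radians([50,25,-25,-50]); L=np.c_[.105*np.cos(a),.105*np.sin(a)]; L=np.r_[L,[[-.01,-.155]]]
Pc,Lc=P-P.mean(0),L-L.mean(0)
th=np.arctan2((Lc[:,0]*Pc[:,1]-Lc[:,1]*Pc[:,0]).sum(),(Lc*Pc).sum())
Rm=np.array([[np.cos(th),-np.sin(th)],[np.sin(th),np.cos(th)]])
t=P.mean(0)-Rm@L.mean(0)
print('center',t,'yaw',th,np.degrees(th)); print(((Rm@L.T).T+t-P)*1000)
k=ray('top',336.6,282.2,.096)[:2]-t; print('knob r',np.linalg.norm(k),k+t,'ring deg',np.degrees(np.arctan2(-k[1],-k[0])-th))
pt=ray('top',316.9,205,.037)[:2]-t;print('ptr r',np.linalg.norm(pt),np.degrees(np.arctan2(pt[1],pt[0])-th))
print('dish',ray('top',325.4,237.3,.076))
for i in range(5):print(P[i],(Rm@L.T).T[i]+t)
kk=t+.12*np.array([np.cos(th-np.radians(50)+np.pi),np.sin(th-np.radians(50)+np.pi)]);print('knob goal',kk)
# side check
for p in [(*t,.044),(*(t+k),.096),(*((Rm@L[4])+t),.064),(*((Rm@L[3])+t),.032)]: print(proj('side',p))
c=cv2.imread('pics/side0.png')[170:280,230:370]; cv2.imwrite('pics/side0c.png',cv2.resize(c,None,fx=5,fy=5,interpolation=cv2.INTER_CUBIC))
s=sensors.observe(); M=R.from_euler('xyz',s['tool_rot']).as_matrix(); print(M.round(3))
```

```text
center [0.55528469 0.04318364] yaw 0.26935493786381837 15.432901130605327
[[-0.11795543  0.39283326]
 [-0.23756525 -0.13712465]
 [ 0.568755   -0.12903261]
 [-0.18351426 -0.19580293]
 [-0.02972006  0.06912693]]
knob r 0.11766365411117247 [0.4420334  0.01126374] ring deg 0.3076040932269853
ptr r 0.08888590383293067 -0.9548030922053979
dish [0.55395638 0.0412427  0.076     ]
[0.5990573  0.13828569] [0.59893934 0.13867852]
[0.63544468 0.11141926] [0.63520712 0.11128214]
[0.65825555 0.02586141] [0.65882431 0.02573238]
[ 0.64193174 -0.01619451] [ 0.64174823 -0.01639031]
[ 0.58692198 -0.10895771] [ 0.58689226 -0.10888858]
knob goal [0.45646921 0.11126816]
[296.17579929 209.04359454]
[255.07670091 208.70483296]
[314.36642079 241.98227657]
[329.24628836 222.68157504]
[[-0.     0.336 -0.942]
 [ 0.001 -0.942 -0.336]
 [-1.    -0.001  0.   ]]
```

View pics/side0c.png

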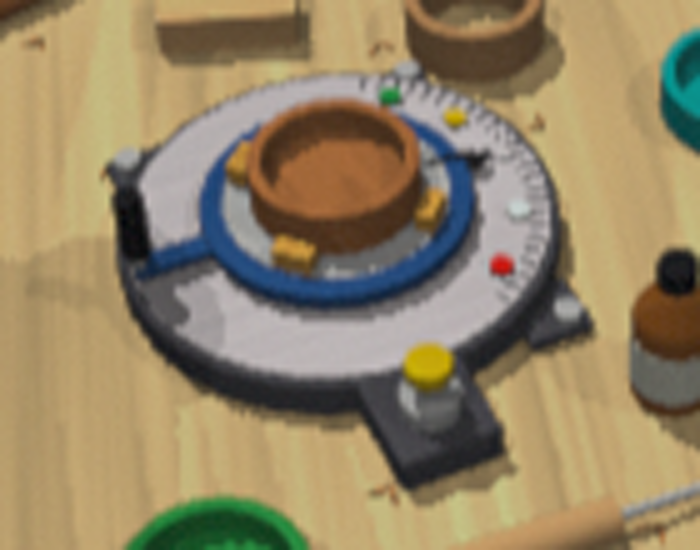

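The four discs and the plunger fit the given layout within 0.6 mm. The turntable centre is (0.555, 0.043) with yaw 15.4°.

- **Ring:** it reads about 0°, and the knob is at (0.442, 0.011).
- **Mark meant:** the candidates are green (290,220), yellow (300,207), white (332,199) and red (347,206). The red one sits at -50°, and the enlarged crop confirms it. The red pegs in the rack are not discs on the scale.
- **Push:** the ring has to turn clockwise, so the knob goes towards +y. I'll close the gripper and move to the -y side of the knob.

Request:
arm_command(
  commands=[
    {"dy": -2, "dz": -2},
    {"dy": -4.5, "dz": -4.4},
    {"dy": -7, "dz": -6.8},
    {"dy": -9.5, "dz": -9.2},
    {"dy": -12, "dz": -11.6},
    {"dy": -14.5, "dz": -14},
    {"dy": -17, "dz": -16.4},
    {"dy": -19.5, "dz": -18.8},
    {"dy": -22, "dz": -21.2},
    {"dy": -24.5, "dz": -23.6},
    {"dy": -27, "dz": -26},
    {"dy": -29, "dz": -28},
  ],
  grip=1,
)

```text
validation failed for argument at $.co...
```

Request:
arm_command(
  commands=[
    {"dy": -2, "dz": -2},
    {"dy": -4, "dz": -4},
    {"dy": -6.5, "dz": -6.5},
    {"dy": -9, "dz": -9},
    {"dy": -11, "dz": -11},
    {"dy": -12.5, "dz": -12.5},
    {"dy": -13.5, "dz": -13.5},
    {"dy": -13.5, "dz": -13.5},
    {"dy": -13.5, "dz": -13.5},
  ],
)

```text
validation failed for argument at $.co...
```

```bash
cat >> h.py <<'E'
C=np.array([.5553,.0432]); YAW=.2694
def tool():
    s=sensors.observe(); M=R.from_euler('xyz',s['tool_rot']).as_matrix(); return s,M
def delta(p):
    s,M=tool(); return (M.T@(np.array(p)-s['position'])*100).round(2)
E
python3 - <<'E'
from h import *
s,M=tool(); print(s['clock'],s['position'],s['qpos'].round(2),s['force'],s['grip_width'],bot.tip_extent); print(M.round(3))
print(delta((.457,-.047,.066)))
f=imaging.grab_frame('wrist'); cv2.imwrite("pics/w1.png",cv2.cvtColor(f,cv2.COLOR_RGB2BGR))
E
```

```text
0.1 [ 0.20996472 -0.58836382  0.23878077] [ 1.16  0.52 -0.04  1.6   0.02  1.02 -0.11] [-0.66863272  0.10950429  0.14417203] 0.08541369847725029 0.008
[[-0.     0.336 -0.942]
 [ 0.001 -0.942 -0.336]
 [-1.    -0.001  0.   ]]
[ 17.32 -42.67 -41.46]
```

View pics/w1.png

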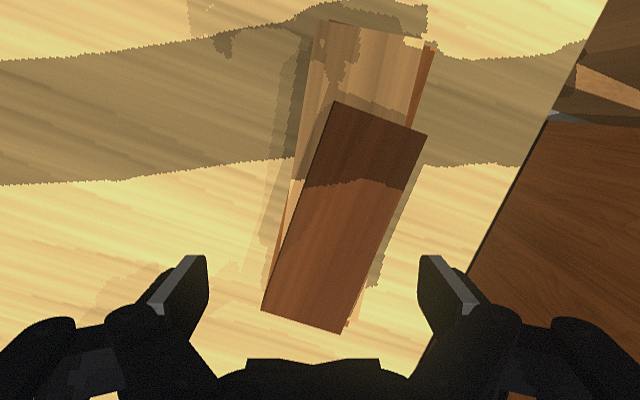

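Both moves were refused and the arm hasn't moved; the wrist view still shows the start area. The rows probably need all four keys.

Request:
arm_command(
  commands=[
    {"dx": 0, "dy": -2, "dz": -2, "twist": 0},
    {"dx": 0, "dy": -4.5, "dz": -4.4, "twist": 0},
    {"dx": 0, "dy": -7, "dz": -6.8, "twist": 0},
    {"dx": 0, "dy": -9.5, "dz": -9.2, "twist": 0},
    {"dx": 0, "dy": -12, "dz": -11.6, "twist": 0},
    {"dx": 0, "dy": -14.5, "dz": -14, "twist": 0},
    {"dx": 0, "dy": -17, "dz": -16.4, "twist": 0},
    {"dx": 0, "dy": -19.5, "dz": -18.8, "twist": 0},
    {"dx": 0, "dy": -22, "dz": -21.2, "twist": 0},
    {"dx": 0, "dy": -24.5, "dz": -23.6, "twist": 0},
    {"dx": 0, "dy": -27, "dz": -26, "twist": 0},
    {"dx": 0, "dy": -29, "dz": -28, "twist": 0},
  ],
  grip=1,
)

```text
clock: 1.15
position: [0.3767, -0.2189, 0.2392]
tool_rot: [-1.708, 1.57, 1.778]
force: [0.9, -0.8, -0.5]
grip_width: 0.0001
```

Run:
```python
from h import *
s,M=tool(); print(s['position'],s['qpos'].round(2)); print(M.round(3))
print(delta((.457,-.047,.066)))
```

```text
[ 0.37674742 -0.21890632  0.23918215] [ 0.57  0.23 -0.2   2.06  0.06  0.86 -0.9 ]
[[-0.     0.337 -0.941]
 [ 0.001 -0.941 -0.337]
 [-1.    -0.001 -0.   ]]
[ 17.33 -13.46 -13.35]
```

Request:
arm_command(
  commands=[
    {"dx": 0, "dy": -2, "dz": -2, "twist": 0},
    {"dx": 0, "dy": -4, "dz": -4, "twist": 0.04},
    {"dx": 0, "dy": -6.5, "dz": -6.5, "twist": 0.08},
    {"dx": 0, "dy": -9, "dz": -9, "twist": 0.08},
    {"dx": 0, "dy": -11, "dz": -11, "twist": 0.08},
    {"dx": 0, "dy": -12.5, "dz": -12.5, "twist": 0.08},
    {"dx": 2, "dy": -13.5, "dz": -13.4, "twist": 0.08},
    {"dx": 5, "dy": -13.5, "dz": -13.4, "twist": 0.08},
    {"dx": 8, "dy": -13.5, "dz": -13.4, "twist": 0.08},
    {"dx": 10, "dy": -13.5, "dz": -13.4, "twist": 0.08},
    {"dx": 10, "dy": -13.5, "dz": -13.4, "twist": 0.08},
  ],
)

```text
clock: 2.07
position: [0.4555, -0.0463, 0.1362]
tool_rot: [-0.491, 1.565, 2.915]
force: [-1.8, 0.3, -0.2]
grip_width: -0.0
```

Run:
```python
from h import *
s,M=tool(); print(s['clock'],s['position'],s['qpos'].round(2)); print(M.round(3))
print(delta((.457,-.047,.066)))
for n in('top','wrist'):
  f=imaging.grab_frame(n); f=cv2.cvtColor(f,cv2.COLOR_RGB2BGR)
  if n=='top': f=cv2.resize(f[180:300,260:410],None,fx=5,fy=5,interpolation=cv2.INTER_CUBIC)
  cv2.imwrite(f"pics/{n}2.png",f)
```

```text
2.0667 [ 0.45547335 -0.04632005  0.13618823] [ 0.18  0.43 -0.27  2.11  0.19  0.63 -1.52]
[[-0.006  0.261 -0.965]
 [ 0.001 -0.965 -0.261]
 [-1.    -0.003  0.005]]
[ 7.02  0.12 -0.17]
```

View pics/wrist2.png

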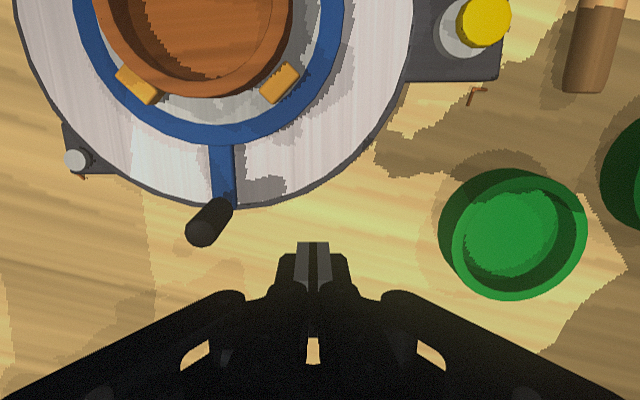

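View pics/top2.png

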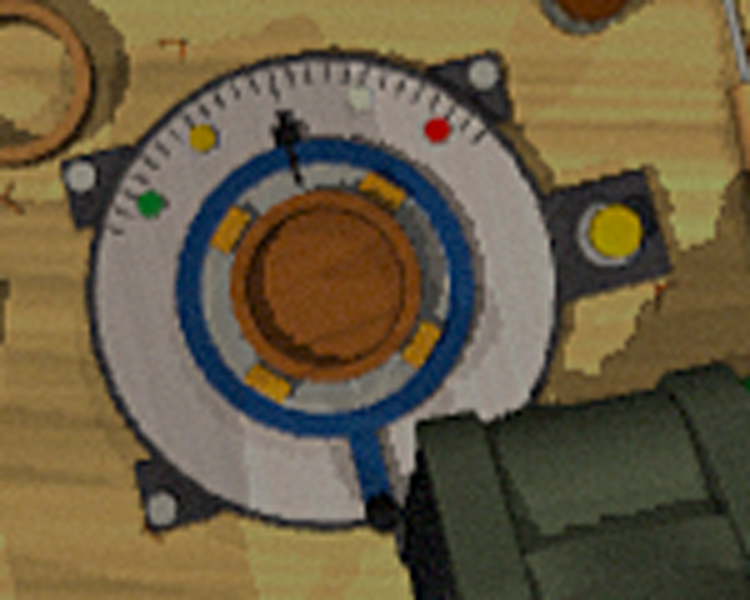

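The wrist view shows the shut fingers at (313,270) and the knob at (205,230), so the knob is on the tool's -y side, about 59 mm away tangentially at matching radius. I'll go down so the tips stand at 70 mm, then close in.

Request:
arm_command(
  commands=[
    {"dx": 2, "dy": 0, "dz": 0, "twist": 0},
    {"dx": 4, "dy": 0, "dz": 0, "twist": 0},
    {"dx": 5.5, "dy": 0, "dz": 0, "twist": 0},
    {"dx": 5.9, "dy": 0, "dz": 0, "twist": 0},
    {"dx": 5.9, "dy": 0, "dz": 0, "twist": 0},
    {"dx": 5.9, "dy": -0.8, "dz": 0, "twist": 0},
    {"dx": 5.9, "dy": -1.6, "dz": 0, "twist": 0},
    {"dx": 5.9, "dy": -2.4, "dz": 0, "twist": 0},
    {"dx": 5.9, "dy": -2.7, "dz": 0, "twist": 0},
    {"dx": 5.9, "dy": -3.0, "dz": 0, "twist": 0},
    {"dx": 5.9, "dy": -3.0, "dz": 0, "twist": 0},
  ],
)

```text
clock: 3.08
position: [0.4494, -0.0167, 0.0808]
tool_rot: [-1.131, 1.569, 2.276]
force: [0.1, -0.0, 0.1]
grip_width: -0.0001
```

```bash
cat >> h.py <<'E'
def look(i,names=('top','wrist')):
  for n in names:
    f=imaging.grab_frame(n); f=cv2.cvtColor(f,cv2.COLOR_RGB2BGR)
    if n=='top': cv2.imwrite(f"pics/topraw{i}.png",f); f=cv2.resize(f[180:300,260:410],None,fx=5,fy=5,interpolation=cv2.INTER_CUBIC)
    cv2.imwrite(f"pics/{n}{i}.png",f)
E
python3 - <<'E'
from h import *
s,M=tool(); print(s['clock'],s['position'],s['force'],s['qpos'].round(2)); print(M.round(3))
look(3)
E
```

```text
3.0833 [ 0.44935775 -0.01666096  0.08082278] [ 0.09893109 -0.04436002  0.13756084] [ 0.08  0.52 -0.22  2.16  0.24  0.48 -1.63]
[[-0.001  0.262 -0.965]
 [ 0.001 -0.965 -0.262]
 [-1.    -0.001  0.001]]
```

View pics/wrist3.png

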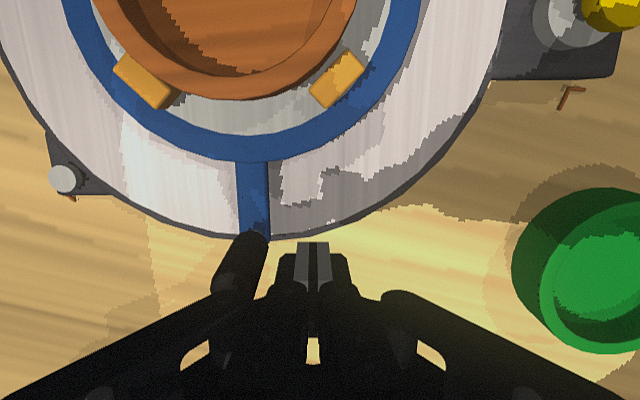

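The wrist view shows the knob just left of the fingers, with about 5 mm of gap left. I'll close in slowly until they touch.

Request:
arm_command(
  commands=[
    {"dx": 0, "dy": -0.06, "dz": 0, "twist": 0},
    {"dx": 0, "dy": -0.12, "dz": 0, "twist": 0},
    {"dx": 0, "dy": -0.18, "dz": 0, "twist": 0},
    {"dx": 0, "dy": -0.24, "dz": 0, "twist": 0},
    {"dx": 0, "dy": -0.3, "dz": 0, "twist": 0},
    {"dx": 0, "dy": -0.36, "dz": 0, "twist": 0},
    {"dx": 0, "dy": -0.42, "dz": 0, "twist": 0},
    {"dx": 0, "dy": -0.48, "dz": 0, "twist": 0},
    {"dx": 0, "dy": -0.54, "dz": 0, "twist": 0},
    {"dx": 0, "dy": -0.6, "dz": 0, "twist": 0},
    {"dx": 0, "dy": -0.66, "dz": 0, "twist": 0},
    {"dx": 0, "dy": -0.72, "dz": 0, "twist": 0},
  ],
)

```text
clock: 4.18
position: [0.4475, -0.0104, 0.0807]
tool_rot: [-0.9, 1.569, 2.506]
force: [-0.1, -0.5, 0.1]
grip_width: -0.0003
```

Request:
arm_command(
  commands=[
    {"dx": 0, "dy": -0.06, "dz": 0, "twist": 0},
    {"dx": 0, "dy": -0.12, "dz": 0, "twist": 0},
    {"dx": 0, "dy": -0.18, "dz": 0, "twist": 0},
    {"dx": 0, "dy": -0.24, "dz": 0, "twist": 0},
    {"dx": 0, "dy": -0.3, "dz": 0, "twist": 0},
    {"dx": 0, "dy": -0.36, "dz": 0, "twist": 0},
    {"dx": 0, "dy": -0.42, "dz": 0, "twist": 0},
    {"dx": 0, "dy": -0.48, "dz": 0, "twist": 0},
    {"dx": 0, "dy": -0.54, "dz": 0, "twist": 0},
    {"dx": 0, "dy": -0.6, "dz": 0, "twist": 0},
  ],
)

```text
clock: 5.02
position: [0.4458, -0.0047, 0.0806]
tool_rot: [-0.724, 1.569, 2.682]
force: [-0.8, -3.2, 0.9]
grip_width: 0.0002
```

Run:
```python
from h import *
s,M=tool(); print(s['clock'],s['position'],s['force'])
look(4)
```

```text
5.0167 [ 0.44578213 -0.00466809  0.08064046] [-0.81968616 -3.15362929  0.92159111]
```

View pics/wrist4.png

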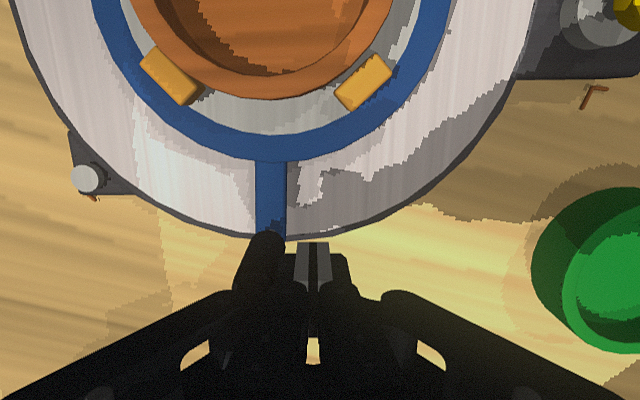

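View pics/top4.png

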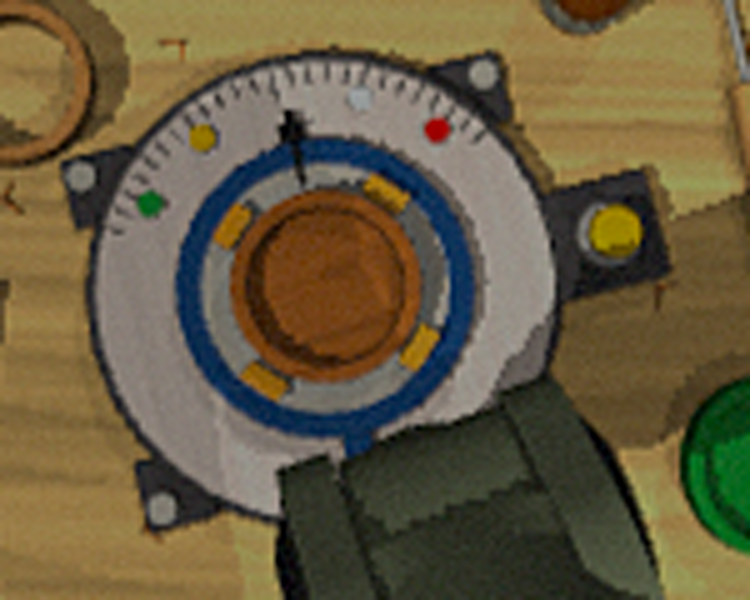

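Contact: 3.2 N, and the pointer has moved slightly clockwise, to the (292,125) tip in the crop. I'll measure the ring angle from the pointer and plan the arc.

```bash
cat >> h.py <<'E'
def ringang(path):
    f=cv2.imread(path); g=cv2.cvtColor(f,cv2.COLOR_BGR2GRAY); 
    vs,us=np.mgrid[180:300,260:410]
    P=np.array([ray('top',u,v,.040)[:2] for u,v in zip(us.ravel(),vs.ravel())])-C
    r=np.hypot(*P.T); a=np.degrees((np.arctan2(P[:,1],P[:,0])-YAW+np.pi)%(2*np.pi)-np.pi)
    v=g[180:300,260:410].ravel().astype(float)
    m=(r>.082)&(r<.097)&(np.abs(a)<75)
    w=np.clip(70-v,0,None)*m
    w*= np.abs(a-np.sum(a*w)/w.sum())<12
    return np.sum(a*w)/w.sum(), int((w>0).sum())
def arc(dth,rows):
    """tool-axis rows for turning tool about C clockwise by total dth deg"""
    s,M=tool(); p=s['position']
    for i in range(1,rows+1):
        t=np.radians(dth*i/rows); c,sn=np.cos(-t),np.sin(-t)
        q=np.array([*(C+np.array([[c,-sn],[sn,c]])@(p[:2]-C)),p[2]])
        print((M.T@(q-p)*100).round(2),round(t,3))
E
python3 - <<'E'
from h import *
for n in ('top0','topraw3','topraw4'): print(n,ringang(f'pics/{n}.png'))
arc(18,12)
E
```

```text
Traceback (most recent call last):
  File "h.py", line 26, in ringang
    P=np.array([ray('top',u,v,.040)[:2] for u,v in zip(us.ravel(),vs.ravel())])-C
                ~~~^^^^^^^^^^^^^^^^
  File "h.py", line 5, in ray
    c=ci or imaging.camera_info(n)
            ~~~~~~~~~~~~~~~~~~~^^^
ValueError: time passes only in moves, steps and waits
```

```bash
sed -i "s/    P=np.array(\[ray('top',u,v,.040)/    ci=imaging.camera_info('top'); P=np.array([ray('top',u,v,.040,ci)/" h.py
python3 - <<'E'
from h import *
for n in ('top0','topraw3','topraw4'): print(n,ringang(f'pics/{n}.png'))
arc(18,12)
E
```

```text
top0 (np.float64(-0.2768841546692822), 26)
topraw3 (np.float64(-0.4565106602026612), 25)
topraw4 (np.float64(-2.287294520722262), 22)
[ 0.   -0.31  0.04] 0.026
[ 0.   -0.62  0.08] 0.052
[ 0.   -0.93  0.1 ] 0.079
[ 0.   -1.24  0.12] 0.105
[ 0.   -1.56  0.13] 0.131
[ 0.   -1.87  0.13] 0.157
[ 0.   -2.18  0.12] 0.183
[ 0.   -2.5   0.11] 0.209
[ 0.   -2.81  0.08] 0.236
[ 0.   -3.12  0.05] 0.262
[ 0.   -3.43  0.01] 0.288
[ 0.   -3.74 -0.04] 0.314
```

Request:
arm_command(
  commands=[
    {"dx": 0, "dy": -0.31, "dz": 0.04, "twist": 0.026},
    {"dx": 0, "dy": -0.62, "dz": 0.08, "twist": 0.052},
    {"dx": 0, "dy": -0.93, "dz": 0.1, "twist": 0.079},
    {"dx": 0, "dy": -1.24, "dz": 0.12, "twist": 0.105},
    {"dx": 0, "dy": -1.56, "dz": 0.13, "twist": 0.131},
    {"dx": 0, "dy": -1.87, "dz": 0.13, "twist": 0.157},
    {"dx": 0, "dy": -2.18, "dz": 0.12, "twist": 0.183},
    {"dx": 0, "dy": -2.5, "dz": 0.11, "twist": 0.209},
    {"dx": 0, "dy": -2.81, "dz": 0.08, "twist": 0.236},
    {"dx": 0, "dy": -3.12, "dz": 0.05, "twist": 0.262},
    {"dx": 0, "dy": -3.43, "dz": 0.01, "twist": 0.288},
    {"dx": 0, "dy": -3.74, "dz": -0.04, "twist": 0.314},
  ],
)

```text
clock: 6.12
position: [0.4362, 0.0318, 0.0806]
tool_rot: [-0.337, 1.569, 2.754]
force: [-2.2, -3.1, 0.4]
grip_width: -0.0
```

Run:
```python
from h import *
s,M=tool(); print(s['clock'],s['position'],s['force'],s['qpos'].round(2)); print(M.round(3))
look(5)
print(ringang('pics/topraw5.png')); 
P=s['position'][:2]-C; print(np.hypot(*P),np.degrees(np.arctan2(P[1],P[0])))
arc(18,12)
```

```text
6.1167 [0.4361547  0.03177994 0.08064099] [-2.1843307  -3.12838239  0.44267157] [-0.11  0.51 -0.13  2.2   0.14  0.45 -1.97]
[[-0.002 -0.051 -0.999]
 [ 0.001 -0.999  0.051]
 [-1.    -0.001  0.002]]
(np.float64(-20.258819655406956), 21)
0.11969135267779982 -174.52493571099066
[ 0.   -0.31  0.04] 0.026
[ 0.   -0.62  0.07] 0.052
[ 0.   -0.93  0.1 ] 0.079
[ 0.   -1.25  0.11] 0.105
[ 0.   -1.56  0.12] 0.131
[ 0.   -1.87  0.12] 0.157
[ 0.   -2.18  0.11] 0.183
[ 0.   -2.5   0.09] 0.209
[ 0.   -2.81  0.07] 0.236
[ 0.   -3.12  0.03] 0.262
[ 0.   -3.43 -0.01] 0.288
[ 0.   -3.74 -0.06] 0.314
```

View pics/wrist5.png

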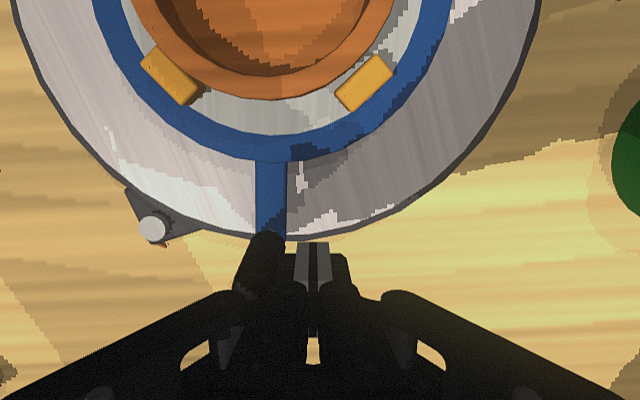

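18° of arm arc gave 18° of ring (now -20.3°), with a push of about 3.8 N. Joint 7 is nearing its limit, so I'll use half the twist from here.

Request:
arm_command(
  commands=[
    {"dx": 0, "dy": -0.31, "dz": 0.04, "twist": 0.013},
    {"dx": 0, "dy": -0.62, "dz": 0.07, "twist": 0.026},
    {"dx": 0, "dy": -0.93, "dz": 0.1, "twist": 0.04},
    {"dx": 0, "dy": -1.25, "dz": 0.11, "twist": 0.052},
    {"dx": 0, "dy": -1.56, "dz": 0.12, "twist": 0.065},
    {"dx": 0, "dy": -1.87, "dz": 0.12, "twist": 0.078},
    {"dx": 0, "dy": -2.18, "dz": 0.11, "twist": 0.092},
    {"dx": 0, "dy": -2.5, "dz": 0.09, "twist": 0.105},
    {"dx": 0, "dy": -2.81, "dz": 0.07, "twist": 0.118},
    {"dx": 0, "dy": -3.12, "dz": 0.03, "twist": 0.131},
    {"dx": 0, "dy": -3.43, "dz": -0.01, "twist": 0.144},
    {"dx": 0, "dy": -3.74, "dz": -0.06, "twist": 0.157},
  ],
)

```text
clock: 7.22
position: [0.4388, 0.0698, 0.0807]
tool_rot: [-0.378, 1.569, 2.555]
force: [1.6, -3.8, 0.3]
grip_width: -0.0001
```

Run:
```python
from h import *
s,M=tool(); print(s['clock'],s['position'],s['force'],s['qpos'].round(2)); print(M.round(3))
look(6)
print(ringang('pics/topraw6.png')); 
P=s['position'][:2]-C; print(np.hypot(*P),np.degrees(np.arctan2(P[1],P[0])))
arc(10,8)
```

```text
7.2167 [0.43882193 0.06979051 0.08068537] [ 1.55117233 -3.77440986  0.33965072] [-0.23  0.52 -0.08  2.18  0.09  0.45 -2.16]
[[-0.002 -0.206 -0.978]
 [ 0.001 -0.978  0.206]
 [-1.    -0.001  0.002]]
(np.float64(-38.470271678958305), 24)
0.11947466700201535 167.1404493563675
[ 0.   -0.26 -0.01] 0.022
[ 0.   -0.52 -0.02] 0.044
[ 0.   -0.78 -0.04] 0.065
[ 0.   -1.04 -0.07] 0.087
[ 0.  -1.3 -0.1] 0.109
[ 0.   -1.56 -0.14] 0.131
[ 0.   -1.82 -0.18] 0.153
[ 0.   -2.07 -0.23] 0.175
```

View pics/wrist6.png

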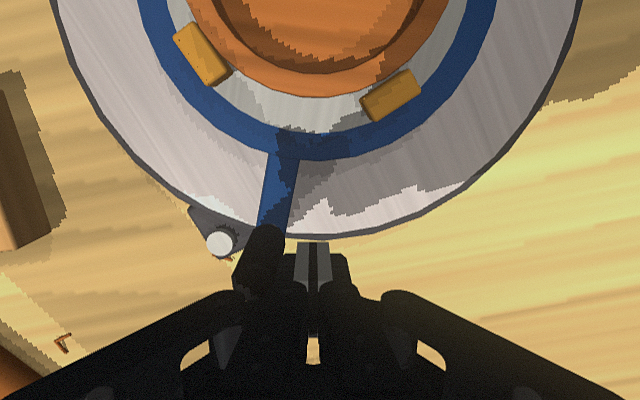

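View pics/top6.png

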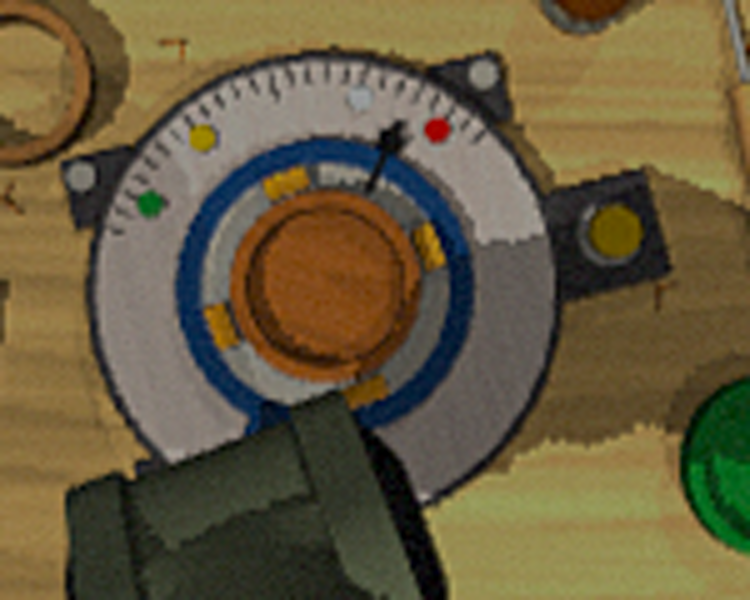

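The pointer reads -38.5° and is moving straight for the red disc. I'll push another 10°, again with half twist, then measure.

Request:
arm_command(
  commands=[
    {"dx": 0, "dy": -0.26, "dz": -0.01, "twist": 0.011},
    {"dx": 0, "dy": -0.52, "dz": -0.02, "twist": 0.022},
    {"dx": 0, "dy": -0.78, "dz": -0.04, "twist": 0.033},
    {"dx": 0, "dy": -1.04, "dz": -0.07, "twist": 0.044},
    {"dx": 0, "dy": -1.3, "dz": -0.1, "twist": 0.055},
    {"dx": 0, "dy": -1.56, "dz": -0.14, "twist": 0.066},
    {"dx": 0, "dy": -1.82, "dz": -0.18, "twist": 0.077},
    {"dx": 0, "dy": -2.07, "dz": -0.23, "twist": 0.088},
    {"dx": 0, "dy": -2.07, "dz": -0.23, "twist": 0.088},
  ],
)

```text
clock: 8.07
position: [0.4454, 0.0907, 0.0807]
tool_rot: [-0.515, 1.569, 2.332]
force: [-0.5, -0.1, 0.2]
grip_width: -0.0001
```

Run:
```python
from h import *
s,M=tool(); print(s['clock'],s['position'],s['force'],s['qpos'].round(2)); print(M.round(3))
look(7)
print(ringang('pics/topraw7.png')); 
P=s['position'][:2]-C; print(np.hypot(*P),np.degrees(np.arctan2(P[1],P[0])))
arc(2,2)
```

```text
8.0667 [0.44542191 0.09066227 0.08067283] [-0.4675409  -0.11922096  0.20170201] [-0.29  0.53 -0.05  2.16  0.06  0.46 -2.25]
[[-0.002 -0.291 -0.957]
 [ 0.002 -0.957  0.291]
 [-1.    -0.001  0.002]]
(np.float64(-49.31930477559056), 24)
0.11969068728436125 156.637880892146
[ 0.   -0.21 -0.03] 0.017
[ 0.   -0.41 -0.05] 0.035
```

View pics/top7.png

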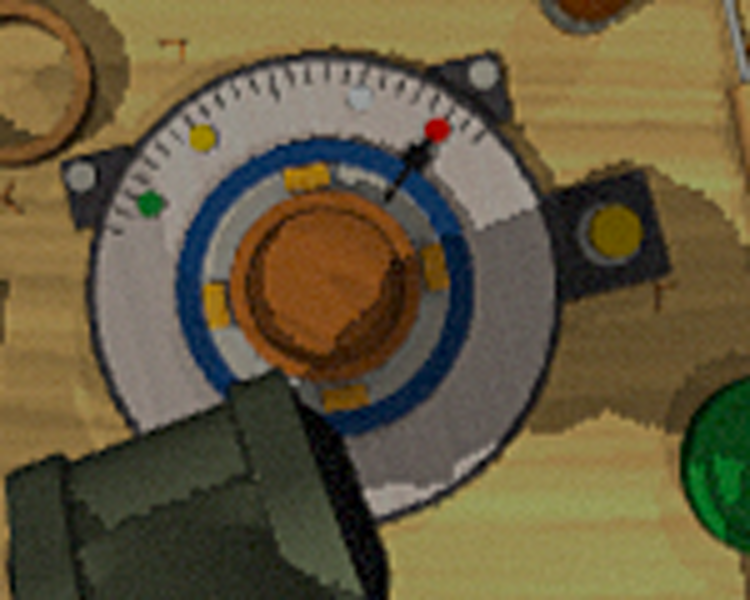

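The pointer reads -49.3°, and its bar, (388,200) to (430,140) in the crop, lines up with the red disc at (437,130). The error is about 1–2 mm and the contact force is zero, so I'll back off and rise.

Request:
arm_command(
  commands=[
    {"dx": 0, "dy": 0.5, "dz": 0, "twist": 0},
    {"dx": 0, "dy": 1.2, "dz": 0, "twist": 0},
    {"dx": 0, "dy": 2, "dz": 0, "twist": 0},
    {"dx": -1, "dy": 2, "dz": 0, "twist": 0},
    {"dx": -3, "dy": 2, "dz": 0, "twist": 0},
    {"dx": -6, "dy": 2, "dz": 0, "twist": 0},
    {"dx": -8, "dy": 2, "dz": 0, "twist": 0},
    {"dx": -8, "dy": 2, "dz": 0, "twist": 0},
  ],
)

```text
clock: 8.83
position: [0.4407, 0.0706, 0.1639]
tool_rot: [-2.079, 1.567, 0.768]
force: [1.2, -0.2, 0.2]
grip_width: -0.0004
```

Run:
```python
from h import *
s,M=tool(); print(s['clock'],s['position'],s['force'],s['qpos'].round(2)); print(M.round(3))
look(8)
print(ringang('pics/topraw8.png')); print(delta((.5869,-.1089,.072)))
# side fix of plunger
f=cv2.cvtColor(imaging.grab_frame('side'),cv2.COLOR_RGB2HSV)
m=cv2.inRange(f,(22,150,120),(34,255,255)); n,l,st,c=cv2.connectedComponentsWithStats(m)
for i in range(1,n):
    if st[i,4]>15: print(st[i],c[i],ray('side',*c[i],.064))
```

```text
8.8333 [0.44072308 0.07056675 0.16389351] [ 1.22341748 -0.21457607  0.16005141] [-0.23  0.36 -0.07  2.13  0.04  0.66 -2.19]
[[ 0.003 -0.291 -0.957]
 [ 0.003 -0.957  0.291]
 [-1.    -0.003 -0.002]]
(np.float64(-49.29106730524048), 24)
[  8.87  12.91 -19.32]
[311 239   9   7  50] [315.04 242.06] [ 0.58858825 -0.10947162  0.064     ]
```

The ring stays at -49.3° after release, and the side camera puts the plunger within 2 mm of the top view's estimate. Next I'll move above the lock.

Request:
arm_command(
  commands=[
    {"dx": 0, "dy": 1, "dz": -1.5, "twist": 0},
    {"dx": 0, "dy": 2.5, "dz": -3.7, "twist": 0},
    {"dx": 0, "dy": 4, "dz": -6, "twist": 0},
    {"dx": 0, "dy": 5.5, "dz": -8.2, "twist": 0},
    {"dx": 0, "dy": 7, "dz": -10.5, "twist": 0},
    {"dx": 0, "dy": 8.5, "dz": -12.7, "twist": 0},
    {"dx": 0, "dy": 10, "dz": -15, "twist": 0},
    {"dx": 0, "dy": 11.5, "dz": -17.2, "twist": 0},
    {"dx": 0, "dy": 12.9, "dz": -19.3, "twist": 0},
    {"dx": 0, "dy": 12.9, "dz": -19.3, "twist": 0},
    {"dx": 0, "dy": 12.9, "dz": -19.3, "twist": 0},
  ],
)

```text
clock: 9.9
position: [0.5859, -0.1102, 0.1581]
tool_rot: [-0.064, 1.566, 2.782]
force: [0.4, 0.4, -0.8]
grip_width: 0.0001
```

Run:
```python
from h import *
s,M=tool(); print(s['clock'],s['position'],s['force'],s['qpos'].round(2)); print(delta((.5873,-.1090,.075)))
look(9,('wrist','side'))
```

```text
9.9 [ 0.58585162 -0.11018532  0.15810713] [ 0.36218421  0.38297831 -0.77731443] [ 0.11  0.57 -0.03  1.75  0.02  0.83 -1.8 ]
[ 8.31 -0.15 -0.14]
```

View pics/wrist9.png

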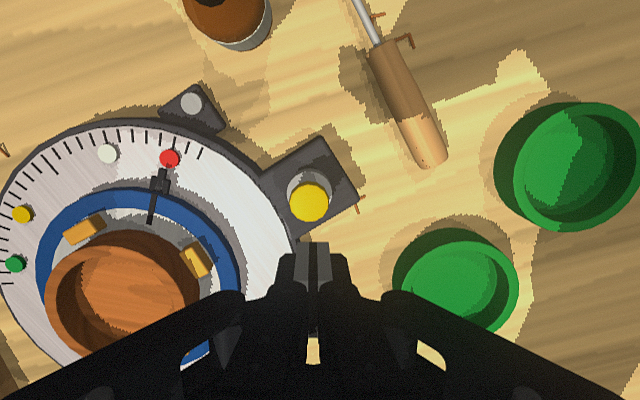

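View pics/side9.png

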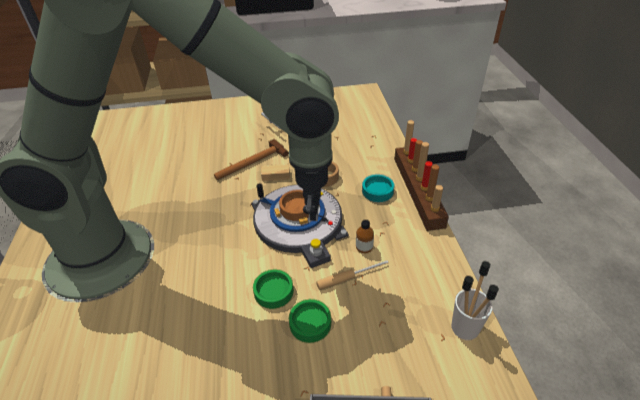

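The wrist view shows the pointer bar (155,195) aimed at the red disc (169,158), and the plunger at (310,203). I'll cast that plunger pixel onto z = 64 mm as a check.

Run:
```python
from h import *
f=cv2.cvtColor(cv2.imread('pics/wrist9.png'),cv2.COLOR_BGR2HSV)
m=cv2.inRange(f,(22,150,120),(34,255,255)); n,l,st,c=cv2.connectedComponentsWithStats(m)
ci=imaging.camera_info('wrist')
for i in range(1,n):
    if st[i,4]>400: print(st[i],c[i],ray('wrist',*c[i],.064,ci))
m=ray('wrist',169,158,.032,ci); print('red',m)
a=ray('wrist',150.5,222,.040,ci);b=ray('wrist',163,172,.037,ci);d=(b-a)[:2];d/=np.linalg.norm(d);w=(m-b)[:2];print('pointer line misses red by mm',1000*(d[0]*w[1]-d[1]*w[0]))
```

```text
[ 289  184   39   38 1152] [308.46875    202.66232639] [ 0.58757414 -0.10541713  0.064     ]
red [ 0.64207144 -0.01257869  0.032     ]
pointer line misses red by mm -0.3306664504544856
```

Request:
arm_command(
  commands=[
    {"dx": 2, "dy": -0.1, "dz": -0.1, "twist": 0},
    {"dx": 4, "dy": -0.15, "dz": -0.14, "twist": 0},
    {"dx": 6, "dy": -0.15, "dz": -0.14, "twist": 0},
    {"dx": 7.3, "dy": -0.15, "dz": -0.14, "twist": 0},
    {"dx": 7.6, "dy": -0.15, "dz": -0.14, "twist": 0},
    {"dx": 7.6, "dy": -0.15, "dz": -0.14, "twist": 0},
    {"dx": 7.6, "dy": -0.15, "dz": -0.14, "twist": 0},
  ],
)

```text
clock: 10.58
position: [0.5873, -0.107, 0.0835]
tool_rot: [-0.271, 1.567, 2.577]
force: [0.7, -0.3, -0.4]
grip_width: 0.0002
```

Run:
```python
from h import *
s,M=tool(); print(s['clock'],s['position'],s['force']); print(delta((.5873,-.1090,.060)))
look(10,('wrist',))
```

```text
10.5833 [ 0.58727283 -0.10703979  0.08346749] [ 0.68624391 -0.32198671 -0.36638976]
[ 2.35  0.19 -0.07]
```

View pics/wrist10.png

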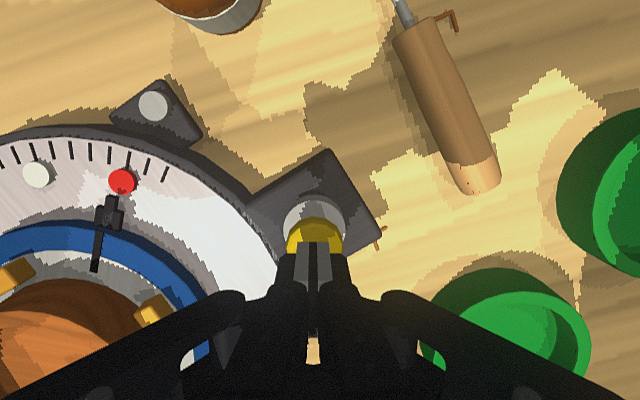

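The shut fingers are centred over the yellow button. I'll press down in small steps.

Request:
arm_command(
  commands=[
    {"dx": 0.4, "dy": 0.05, "dz": 0, "twist": 0},
    {"dx": 0.8, "dy": 0.1, "dz": 0, "twist": 0},
    {"dx": 1.0, "dy": 0.1, "dz": 0, "twist": 0},
    {"dx": 1.15, "dy": 0.1, "dz": 0, "twist": 0},
    {"dx": 1.3, "dy": 0.1, "dz": 0, "twist": 0},
    {"dx": 1.45, "dy": 0.1, "dz": 0, "twist": 0},
    {"dx": 1.6, "dy": 0.1, "dz": 0, "twist": 0},
    {"dx": 1.75, "dy": 0.1, "dz": 0, "twist": 0},
    {"dx": 1.9, "dy": 0.1, "dz": 0, "twist": 0},
    {"dx": 2.0, "dy": 0.1, "dz": 0, "twist": 0},
    {"dx": 2.1, "dy": 0.1, "dz": 0, "twist": 0},
  ],
)

```text
clock: 11.55
position: [0.5871, -0.1082, 0.0627]
tool_rot: [-0.329, 1.568, 2.519]
force: [-2.5, -0.1, 4.1]
grip_width: 0.0002
```

Request:
arm_command(
  commands=[
    {"dx": 0.1, "dy": 0, "dz": 0, "twist": 0},
    {"dx": 0.2, "dy": 0, "dz": 0, "twist": 0},
    {"dx": 0.3, "dy": 0, "dz": 0, "twist": 0},
    {"dx": 0.3, "dy": 0, "dz": 0, "twist": 0},
  ],
)

```text
clock: 11.88
position: [0.5872, -0.1082, 0.06]
tool_rot: [-0.345, 1.568, 2.503]
force: [-3.4, 0.5, 9.6]
grip_width: -0.0001
```

Force rose from the plunger's 4 N to 9.6 N at TCP 60 mm, with the tips at 52 mm, so it has reached the bottom. I'll press slightly more, then retract.

Request:
arm_command(
  commands=[
    {"dx": 0.08, "dy": 0, "dz": 0, "twist": 0},
    {"dx": 0.08, "dy": 0, "dz": 0, "twist": 0},
    {"dx": 0.08, "dy": 0, "dz": 0, "twist": 0},
    {"dx": -1, "dy": 0, "dz": 0, "twist": 0},
    {"dx": -3, "dy": 0, "dz": 0, "twist": 0},
    {"dx": -6, "dy": 0, "dz": 0, "twist": 0},
    {"dx": -9, "dy": 0, "dz": 0, "twist": 0},
    {"dx": -12, "dy": 1, "dz": 1, "twist": 0},
    {"dx": -14, "dy": 4, "dz": 4, "twist": 0},
    {"dx": -14, "dy": 7, "dz": 7, "twist": 0},
    {"dx": -14, "dy": 9, "dz": 9, "twist": 0},
    {"dx": -14, "dy": 9, "dz": 9, "twist": 0},
  ],
)

```text
clock: 12.88
position: [0.4703, -0.1719, 0.2011]
tool_rot: [0.191, 1.567, 3.034]
force: [1.5, -0.8, 0.9]
grip_width: -0.0001
```

Run:
```python
from h import *
s,M=tool(); print(s['clock'],s['position'],s['force'])
look(11,('top','side'))
print(ringang('pics/topraw11.png'))
f=cv2.imread('pics/side11.png'); cv2.imwrite('pics/side11c.png',cv2.resize(f[170:280,230:370],None,fx=5,fy=5,interpolation=cv2.INTER_CUBIC))
```

```text
12.8833 [ 0.47030737 -0.17194311  0.20109772] [ 1.49300731 -0.84435121  0.93997202]
(np.float64(-49.52911839763139), 28)
```

View pics/side11c.png

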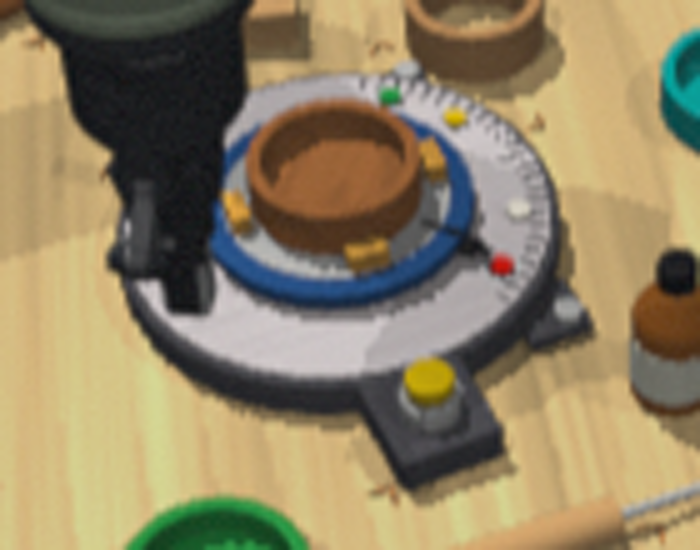

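View pics/top11.png

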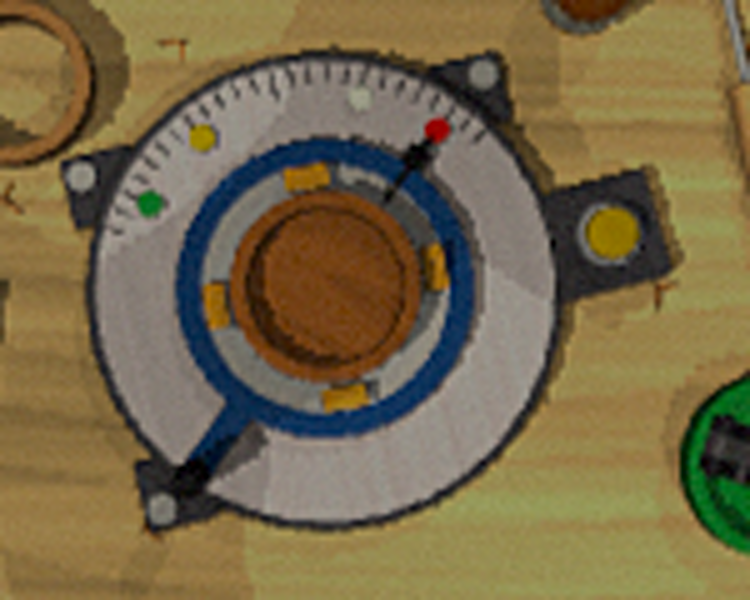

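The side view shows the button lower (crop row 362 to 380, about the 12 mm expected). The pointer is on the red disc, the dish is in the chuck and the arm is clear, so I'll hand in.

```bash
python3 -c "
from workcell import order
print(order.job_done())"
```

```text
the job is handed in; nothing more can be done
None
```

I turned the ring to the red mark, pressed the lock plunger all the way down, moved the arm clear and handed the job in at about 13 s. No verdict was reported.

- **Ring:** I pushed the lever knob clockwise with the shut fingers from about 0° to the red mark at -50°. The force readings between moves stayed at about 4 N.
- **Pointer:** the last top view read -49.5°, about 1 mm off. A rough check through the wrist camera had the pointer's line missing the red disc by 0.3 mm.
- **Lock:** the force rose from 4 to 9.6 N with the fingertips at 52 mm, the plunger's fully-down height. The last side view shows the button lower by about the full 12 mm.
- **Dish and surroundings:** the dish sits centred in the chuck. I never brought the arm near it or the tools, and the final pictures show nothing shifted. I did not measure the tools' positions again.

**Disagreements and errors:**
- The wrist camera placed the plunger and the red disc about 3.6 mm further in +y than the top and side views did. I relied on the top view for those positions.
- My first two move calls were refused because the rows lacked some keys, and nothing moved.

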